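Bring the dowel tin to the front and hold the carousel

TASK

One tin on the fastener carousel has an upright wooden dowel on its lid, and that lid stands a little proud: first press it down fully home. Then turn the carousel, without flinging it round, until that tin stands squarely at the front, in line with the upright steel tab on the foot, and hold the carousel still there with the gripper; the program finishes while still holding it, with the lid still home. Leave the other things on the bench where they are.

Things in the scene. Friction and masses are not known exactly. Their poses are not given: they have to be found in the camera images.
- foot: Fixed foot of the carousel: a wooden disc 170 mm across and 13 mm high, its origin at the centre of its underside on the bench, on the turning axis (vertical). Its -x axis is the front: there a steel tongue leads to an upright steel tab, 22 mm wide with a round top. It stands turned by up to 0.5 rad either way. It does not move.
- front_tab (a point): Top of the upright steel tab of the foot, 122 mm from the turning axis (along -x of the foot) and 55 mm above the bench. It marks the front.
- board: Turning plywood board, 216 mm across, 12 mm thick; origin on the axis in its underside, 16 mm above the bench. Carries four steel tins, 72 mm from the axis at quarter turns; the wanted one at -x of the board. Turns about z either way without stops, with light friction (0.04 N m), and stays where left. Starts 0.9 rad or more from the front, on either side.
- tin_rim (a point): Middle of the wanted tin's rim, 90 mm above the bench. All four tins are 60 mm across, 62 mm high, with lids 63 mm across and 4 mm thick. A sample is fixed on each lid: on this one an upright wooden dowel, on the other three, at most 8 mm high, a washer, a hexagon nut and a bolt lying down; those three lids are home and fixed.
- dowel_top (a point): Centre of the top of the upright wooden dowel, a smooth round peg 16 mm in diameter that stands 36 mm above its lid, in the middle of the wanted tin, 72 mm from the turning axis. Dowel and lid are one piece; it can be pinched from above or pressed on its top. With the lid home this point is 130 mm above the bench, at the start 136 to 138 mm.
- dowel_lid (a joint): How far the lid with the dowel is pressed down, in m: 0 is 8 mm proud of the tin, 0.008 fully home. It starts at 0 to 0.002. A tight fit: it takes about 6 N to press it down or to draw it up, and it stays where it is left.
- glue_bottle: Loose white glue bottle with a nozzle, 64 mm across, 225 mm high, to the right of the carousel; origin at the centre of its underside. Leave alone.
- nail_set: Loose steel nail punch lying on the bench, 100 mm long, 10 mm thick, to the right of the carousel. Leave alone.
- offcut_2: Loose wooden offcut, 50 x 90 mm, 30 mm high, beside the carousel; origin at the centre of its underside. Leave alone.
- sanding_block: Loose sanding block, 65 x 112 mm, 35 mm high, beside the carousel; origin at the centre of its underside. Leave alone.

How it is judged:
On the way, in this order (a step that is already met when the one before it is completed fails the run):
1. the lid with the dowel is pressed fully home (value of joint dowel_lid above 0.0065 m), for 0.2 s.
2. the dowel tin stands at the front and the gripper holds the carousel there (y of dowel_top in the frame of foot between -0.009 and 0.009 m and x of dowel_top in the frame of foot below -0.05 m and contact force between the fingers and board above 3 N and angular speed of board below 0.1 rad/s and value of joint dowel_lid above 0.0065 m), for 0.2 s.
At the end, for the whole second after the job is handed in: The dowel is within 9 mm sideways (about 7 degrees) of the line from the turning axis to the front tab, on the tab's side; its lid is within 1.5 mm of fully home; the fingers bear on the carousel with more than 3 N and it does not turn (under 0.1 rad/s) (all of step 2); the arm keeps its last pose, push and grip.
It fails at once if the carousel is flung round (faster than 4 rad/s) (angular speed of board above 4 rad/s).
It fails at once if a loose thing on the bench is moved by more than 30 mm (distance of any of glue_bottle, nail_set, offcut_2, sanding_block from where it was at the start of the episode above 0.03 m).
It also fails if it takes over 48 s, if anything falls off the work surface, if the arm or the gripper's body presses on something with over 40 N, if the wrist force passes 120 N, or if a joint passes its speed limit or range.

ROBOT

A 6-joint arm with a two-finger parallel gripper is mounted at the origin on the work surface; the furniture and walls round the work are solid. World frame = base frame: x ahead of the robot, y to its left, z up, the work surface at z = 0. Lengths are in m, angles in rad, forces in N, time in s.
With the tool pointing down it reaches from about 0.275 to 0.85 m from the base axis. Payload 19 kg.
Tool frame: the origin (TCP) lies midway between the tips of the shut fingers; the grasp point (between the pads) lies 19 mm behind it; z points along the fingers, y is the line along which they close (so a half turn about z gives the same grasp; the last joint's range is limited). The gripper opens to 85 mm and grips with 20 to 120 N. Pads are 22 mm wide; open, the fingers measure 114 mm over their backs; the gripper's body (76 mm by 85 mm) begins 54 mm behind the grasp point. The pads swing forward as they close: fully open they stand 13 mm farther back than shut.
Start: joints at [-1.385, 0.15, 1.437, -0, 1.554, -0.134], TCP at [0.181, -0.546, 0.231] pointing down, gripper open.
Joint ranges: [-2.8, 2.8], [-0.68, 2.1], [0.12, 2.68], [-1.39, 4.53], [0.16, 2.79], [-2.81, 2.81]. Speed limits (rad/s): [1.89, 1.89, 2.22, 3.01, 3.01, 3.01].

INTERFACE

Orientations are given as a unit quaternion [w, x, y, z].
In Python, from cell import manip gives the robot as it stands.
- The arm moves only by the tool shift_gripper, called as name(argument=value, ...) on one line, values as JSON. Schema: {"type":"object","properties":{"motion":{"type":"array","items":{"type":"array","prefixItems":[{"type":"array","items":{"type":"number"},"minItems":3,"maxItems":3},{"type":"number"},{"type":"number"}],"minItems":3,"maxItems":3},"minItems":1,"maxItems":10},"only":{"type":"string"},"quiet":{"type":"boolean"},"lines":{"type":"string"}},"required":["motion"],"additionalProperties":false}. motion is a list of rows, 1 to 10 of them, each written [[dx, dy, dz], turn, opening]: dx, dy, dz in m, then a turn about the tool's z in rad, then the finger opening in m; each row is the pose to reach, as a shift and turn from the pose commanded when the call began, along the tool's axes at that moment; what a row does not reach only later rows make up. A row lasts 1/12 s, in which the tool goes at most 0.0417 m and 0.125 rad, less where a joint would pass 70% of its speed; a pose out of reach is approached as far as the arm can. The fingers move at their own pace and stop on an object; the grip force is fixed at half the most. Time passes only in rows, so rows that do not move let the fingers close. The tool returns the time, the measured TCP pose, the force, the opening and the grip force at its end. only (a regular expression) keeps the lines of the reply that match it, lines (a string "A,B") keeps lines A to B, and quiet returns only ok. Input that does not fit is refused with a message, and nothing moves.
- manip.read_state(): the state, without advancing time (a new reading comes with each control period).
- manip.get_image(name): name is "side" or "top"; returns the picture (400x640x3 uint8, red, green, blue); there is no depth.
- manip.camera_info(name): a dict with "camera_matrix" (3x3 intrinsics, pixels), "dist_coeffs" ([k1, k2, p1, p2, k3] as OpenCV has them; the pictures are not rectified), "rvec" (rotation vector, rad) and "tvec" (3), from world to camera coordinates, as OpenCV has them. Camera axes: x right, y down, z forward; pixel columns grow to the right and rows downward; lengths in m; the calibration is good to about 2 mm. A picture is of the moment at which its call begins. camera_info takes no time and is no camera call.
- manip.job_done(): hands the job in; it is judged then, once.
The state is a dict: "time": time; "q": joint angles; "joint_vel": joint speeds; "tau": joint torques, N m; "ee_pos": TCP position; "ee_rot": TCP orientation; "wrist_force": force on the tool from outside, world axes, zero at the start; "ft_torque": the same for the moment, N m; "opening": finger opening in m; "finger_force": force on a finger pad.
Only numpy, scipy, OpenCV 4.12 (cv2) and the standard library are available. Lean on these libraries where they do the work, as an engineer would, in place of code of your own. Each camera call takes 0.05 s, during which the arm holds its last target. There are 200 camera calls.

## Working session

There is one attempt and no reset: what is moved stays moved. The work goes in short steps, Python scripts to look and compute and a tool call to move; the robot and the scene stay as the last step left them, time stands still between calls to the robot, and variables do not carry over. Pictures are saved under pics/ and viewed, at most 10 in all, crops included, and the job is handed in when it is done.

```bash
ls; mkdir -p pics; python3 - <<'E'
from cell import manip
import cv2
for n in("top","side"):
    cv2.imwrite(f"pics/{n}0.png",manip.get_image(n)[:,:,::-1])
s=manip.read_state();print(s["time"],s["ee_pos"],s["ee_rot"],s["opening"])
E
```

```text
cell.py
pics
0.1 [ 0.18071852 -0.54562205  0.23074723] [-5.56790772e-04  9.87242872e-01  1.59220609e-01 -1.54643269e-06] 0.08515484608634834
```

View pics/top0.png

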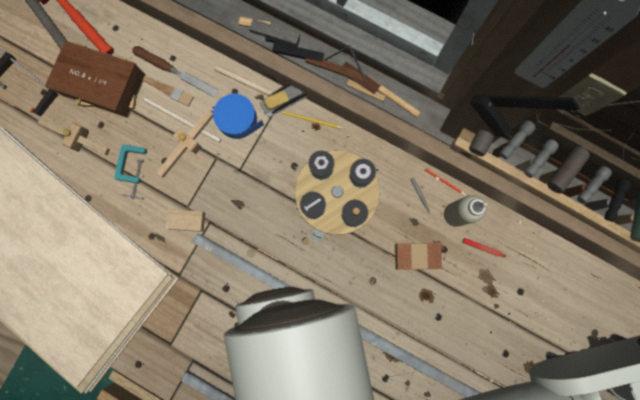

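View pics/side0.png

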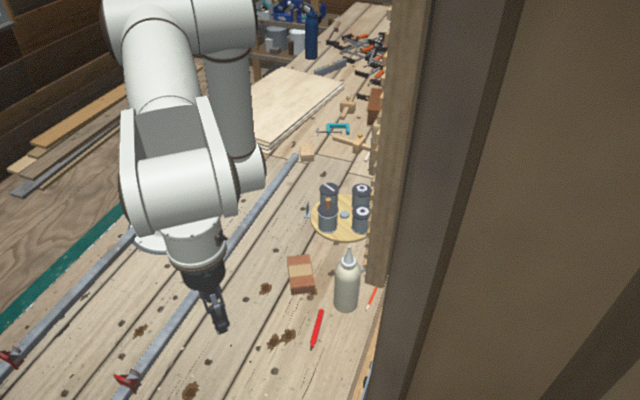

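The top view shows the carousel centred near (337,191), the dowel tin near (354,210) and the tab near (318,235). The side view shows the dowel near (327,203). I'll enlarge both.

```bash
python3 - <<'E'
import cv2,numpy as np
a=cv2.imread("pics/top0.png")[140:250,280:390];b=cv2.imread("pics/side0.png")[170:250,290:390]
a=cv2.resize(a,(440,440),interpolation=cv2.INTER_CUBIC)
b=cv2.resize(b,None,fx=3.5,fy=3.5,interpolation=cv2.INTER_CUBIC)
c=np.zeros((440,790,3),np.uint8);c[:,:440]=a;c[:280,440:790]=b
cv2.imwrite("pics/crop0.png",c)
E
cat > h.py <<'E'
import cv2,numpy as np
from cell import manip
def cam(n):
    c=manip.camera_info(n);return [np.array(c[k],float) for k in("camera_matrix","dist_coeffs","rvec","tvec")]
def ray(n,uv):
    K,d,r,t=cam(n);R=cv2.Rodrigues(r)[0]
    p=cv2.undistortPoints(np.array([[uv]],float),K,d)[0,0]
    return -R.T@t.ravel(), R.T@np.array([*p,1])
def atz(n,uv,z):
    o,d=ray(n,uv);return o+d*(z-o[2])/d[2]
def pix(n,P):
    K,d,r,t=cam(n);return cv2.projectPoints(np.array([P],float),r,t,K,d)[0][0,0]
E
```

```text
(no output)
```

View pics/crop0.png

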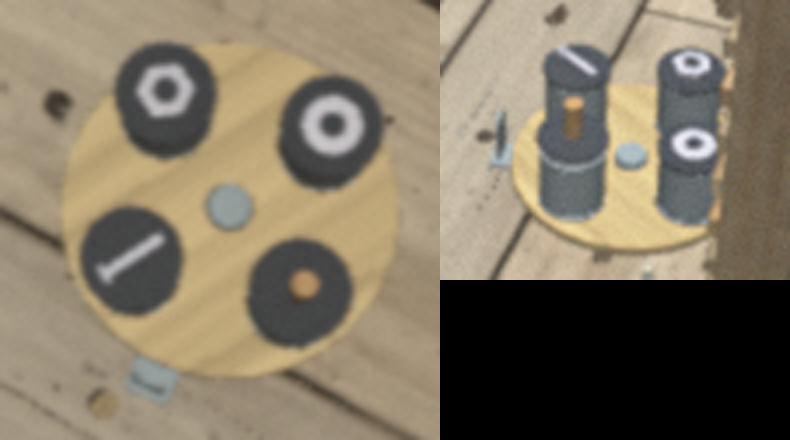

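```bash
python3 - <<'E'
from h import *
f=lambda x,y:(280+(x+.5)/4-.5,140+(y+.5)/4-.5)
L={"nut":(166,91),"wash":(331,124),"bolt":(131,259),"dow":(300,292)}
P={k:atz("top",f(*v),.094 if k!="dow" else .101) for k,v in L.items()}
for k in P:print(k,P[k])
print("mean",sum(P.values())/4)
print("cap",atz("top",f(229,206),.035),"board",atz("top",f(229.5,210),.028))
print("dowel",atz("top",f(305,284),.137))
c=(sum(P.values())/4)[:2]
for v,z in(((152,378),.055),((150,385),.055),((155,372),.055),((152,378),.0)):
    p=atz("top",f(*v),z)[:2]-c;print("tab",v,z,p,np.hypot(*p),np.degrees(np.arctan2(p[1],p[0])))
for k in P:
    p=P[k][:2]-c;print(k,np.hypot(*p),np.degrees(np.arctan2(p[1],p[0])))
print("campos",ray("top",(0,0))[0])
o1,d1=ray("top",f(305,284));g=lambda x,y:(290+(x-440+.5)/3.5-.5,170+(y+.5)/3.5-.5)
def tri(a,b):
    o1,d1=ray("top",a);o2,d2=ray("side",b)
    A=np.c_[d1,-d2];s=np.linalg.lstsq(A,o2-o1,rcond=None)[0];p,q=o1+d1*s[0],o2+d2*s[1];return (p+q)/2,np.linalg.norm(p-q)
print(tri(f(305,284),g(574,104)))
print(atz("side",g(501,114),.055), atz("side",g(631,156),.033))
# candidate tab projections
for phi in np.radians(range(-150,-90,5)):
    q=[c[0]+.122*np.cos(phi),c[1]+.122*np.sin(phi),.055]
    u=pix("top",q);w=pix("side",q);print(round(np.degrees(phi)),(u-[280,140]+.5)*4-.5,(w-[290,170]+.5)*3.5-.5+[440,0])
s=manip.read_state();import scipy.spatial.transform as t
print(t.Rotation.from_quat(np.roll(s["ee_rot"],-1)).as_matrix().round(3))
E
```

```text
nut [ 0.60023693 -0.05131572  0.094     ]
wash [ 0.57862469 -0.14981216  0.094     ]
bolt [ 0.49895792 -0.02918431  0.094     ]
dow [ 0.47711772 -0.12849825  0.101     ]
mean [ 0.53873432 -0.08970261  0.09575   ]
cap [ 0.53880191 -0.08953666  0.035     ] board [ 0.5373004  -0.09000476  0.028     ]
dowel [ 0.47795788 -0.12903921  0.137     ]
tab (152, 378) 0.055 [-0.10834054  0.04956346] 0.11913944827344285 155.41692701247737
tab (150, 385) 0.055 [-0.11259252  0.05083707] 0.12353738002558316 155.70016851292775
tab (155, 372) 0.055 [-0.10470416  0.04768615] 0.11505186180284509 155.5137234164725
tab (152, 378) 0.0 [-0.10526276  0.05043536] 0.11672178046818057 154.39916222377994
nut 0.07249913423491886 31.970371529800488
wash 0.07214153308033974 -56.4306360113108
bolt 0.07241978967016093 123.31540834289024
dow 0.07281281752802725 -147.80426686902524
campos [ 0.36842294 -0.05769478  1.16242206]
(array([ 0.47993317, -0.12958946,  0.13104682]), np.float64(0.002675478097811938))
[ 0.43097925 -0.04666441  0.055     ] [ 0.54056599 -0.0962926   0.033     ]
-150 [333.1054922 371.0076892] [520.79719788 194.05091353]
-145 [347.57420557 361.42978372] [529.12681754 200.68219986]
-140 [361.11962975 350.63284304] [538.33136354 206.82951552]
-135 [373.63734295 338.70426044] [548.34030247 212.43160679]
-130 [385.03169475 325.74018616] [559.07300409 217.43141389]
-125 [395.21654178 311.84462799] [570.43942884 221.77702015]
-120 [404.11588089 297.12849372] [582.34103976 225.42255591]
-115 [411.664376  281.7085884] [594.67192815 228.32902786]
-110 [417.80777652 265.70657877] [607.32013304 230.46504559]
-105 [422.50322714 249.2479373 ] [620.16912567 231.80741969]
-100 [425.71947    232.46087772] [633.09942234 232.34160919]
-95 [427.43694192 215.47529333] [645.9902825  232.06200175]
[[ 0.949  0.314 -0.   ]
 [ 0.314 -0.949  0.001]
 [ 0.    -0.001 -1.   ]]
```
Axis (0.5388,-0.0897). Tab at 155.5° (foot x at -24.5° = -0.43 rad; within 0.5). Dowel at -147.5° → 212.4; tab 155.5. Need turn -57° (clockwise from above, angle decreasing, 0.99 rad). Target dowel: c+.072*(cos155.5, sin155.5) = (0.4733,-0.0598). Dowel now (0.478,-0.1288).

Axis at about (0.539,-0.090), tab at 155.5° and dowel at 212.4°, so the carousel needs about -57°. Plan: press the dowel with the fingers shut, then pinch the bolt tin (it is fixed to the board) tangentially and swing it round.

```bash
cat > go.py <<'E'
import sys
from h import *
from scipy.spatial.transform import Rotation as R
# usage: go.py x y z yaw_deg(of tool y) -> shift in tool axes
s=manip.read_state();M=R.from_quat(np.roll(s["ee_rot"],-1)).as_matrix()
x,y,z,yaw=map(float,sys.argv[1:])
d=M.T@(np.array([x,y,z])-s["ee_pos"]);y0=np.degrees(np.arctan2(M[1,1],M[0,1]))
w=s["wrist_force"]
print("t",s["time"],"pos",s["ee_pos"].round(4),"yaw",y0.round(2),"d",d.round(4),"turn",round(-np.radians((yaw-y0+180)%360-180),3),"F",np.round(w,1),"open",round(s["opening"],4))
E
```

shift_gripper(motion=[[[0.413,-0.302,-0.04],-1.83,0],[[0.413,-0.302,-0.04],-1.83,0],[[0.413,-0.302,-0.04],-1.83,0],[[0.413,-0.302,-0.04],-1.83,0],[[0.413,-0.302,-0.04],-1.83,0],[[0.413,-0.302,-0.04],-1.83,0],[[0.413,-0.302,-0.04],-1.83,0],[[0.413,-0.302,-0.04],-1.83,0],[[0.413,-0.302,-0.04],-1.83,0],[[0.413,-0.302,-0.04],-1.83,0]])

```text
time: 0.93
ee_pos: [0.4226, -0.2056, 0.2639]
ee_rot: [0.0, 0.705, 0.709, 0.0]
wrist_force: [1.6, -1.0, -0.7]
opening: 0.0003
finger_force: 0.0
```

```bash
python3 go.py 0.478 -0.129 0.16 33
```

```text
t 0.9333 pos [ 0.4226 -0.2056  0.2639] yaw 0.29 d [0.0764 0.0558 0.1039] turn -0.571 F [ 1.6 -1.  -0.7] open 0.0003
```

shift_gripper(motion=[[[0.076,0.056,0],-0.571,0],[[0.076,0.056,0],-0.571,0],[[0.076,0.056,0],-0.571,0],[[0.076,0.056,0.05],-0.571,0],[[0.076,0.056,0.1],-0.571,0],[[0.076,0.056,0.1],-0.571,0],[[0.076,0.056,0.1],-0.571,0],[[0.076,0.056,0.1],-0.571,0]])

```text
time: 1.6
ee_pos: [0.4779, -0.1316, 0.1638]
ee_rot: [-0.001, 0.48, 0.877, -0.0]
wrist_force: [1.1, -0.5, 1.1]
opening: 0.0
finger_force: 0.0
```

```bash
python3 go.py 0.478 -0.129 0.14 33; python3 - <<'E'
from h import *
a=manip.get_image("top")[140:250,280:390];b=manip.get_image("side")[160:250,290:390]
c=np.zeros((440,840,3),np.uint8);c[:,:440]=cv2.resize(a,(440,440));c[:360,440:]=cv2.resize(b,(400,360))
cv2.imwrite("pics/c1.png",cv2.resize(c[:,:,::-1],(798,418)))
E
```

```text
t 1.6 pos [ 0.4779 -0.1316  0.1638] yaw 32.62 d [0.0021 0.0015 0.0238] turn -0.007 F [ 1.1 -0.5  1.1] open 0.0
```

View pics/c1.png

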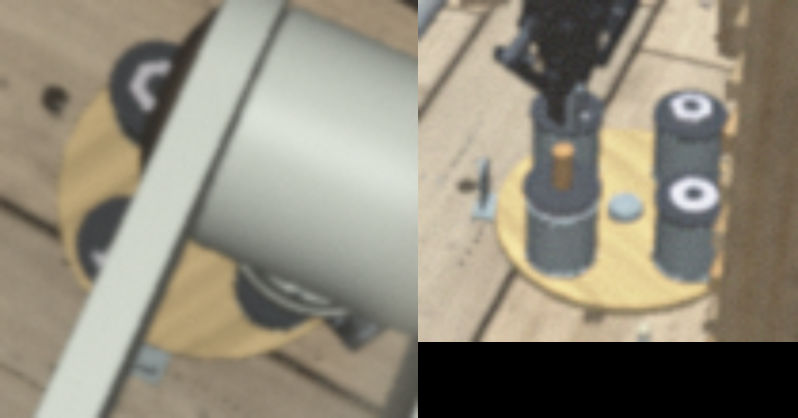

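The side view shows the shut fingertips at about (560,118), directly above the dowel top at (563,148). Next I press down.

shift_gripper(motion=[[[0.002,0.0015,0.012],0,0],[[0.002,0.0015,0.024],0,0],[[0.002,0.0015,0.028],0,0],[[0.002,0.0015,0.031],0,0],[[0.002,0.0015,0.033],0,0],[[0.002,0.0015,0.034],0,0],[[0.002,0.0015,0.034],0,0]])

```text
time: 2.28
ee_pos: [0.4784, -0.1293, 0.13]
ee_rot: [0.0, 0.48, 0.877, 0.0]
wrist_force: [0.8, -0.2, 2.2]
opening: 0.0003
finger_force: 1.6
```

```bash
python3 go.py 0.478 -0.129 0.13 33
```

```text
t 2.2833 pos [ 0.4784 -0.1293  0.13  ] yaw 32.65 d [ 0.0005 -0.0002 -0.    ] turn -0.006 F [ 0.8 -0.2  2.2] open 0.0003
```

shift_gripper(motion=[[[0,0,0.001],0,0],[[0,0,0.002],0,0],[[0,0,0.002],0,0]])

```text
time: 2.53
ee_pos: [0.4792, -0.13, 0.1297]
ee_rot: [0.002, 0.48, 0.877, -0.0]
wrist_force: [-2.6, -2.5, 23.2]
opening: 0.0
finger_force: 11.9
```

```bash
python3 go.py 0.478 -0.129 0.13 33
```

```text
t 2.5333 pos [ 0.4792 -0.13    0.1297] yaw 32.65 d [ 0.0015 -0.0004 -0.0003] turn -0.006 F [-2.6 -2.5 23.2] open 0.0
```

The lid has bottomed: 23 N at z 0.1297. I'll lift and go over the bolt tin with the gripper open.

shift_gripper(motion=[[[0,0,-0.03],0,0],[[0,0,-0.06],0,0],[[0,0,-0.06],0,0]])

```text
time: 2.78
ee_pos: [0.4797, -0.1299, 0.1929]
ee_rot: [0.003, 0.48, 0.877, 0.0]
wrist_force: [0.5, -0.0, 0.3]
opening: -0.0
finger_force: 0.0
```

```bash
python3 go.py 0.499 -0.0292 0.19 33.3; python3 - <<'E'
from h import *
b=manip.get_image("side")[160:250,290:390]
cv2.imwrite("pics/c2.png",cv2.resize(b,(600,540))[:,:,::-1])
E
```

```text
t 2.7833 pos [ 0.4797 -0.1299  0.1929] yaw 32.66 d [0.0744 0.0706 0.0028] turn -0.011 F [ 0.5 -0.   0.3] open -0.0
```

View pics/c2.png

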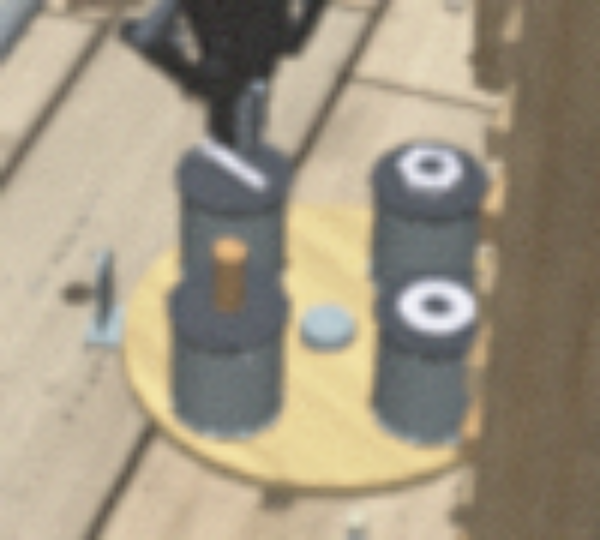

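The dowel lid now sits flush, with no gap at (230,340), and the carousel has not turned. I'm moving to the bolt tin.

shift_gripper(motion=[[[0.0744,0.0706,0.003],-0.011,0.085],[[0.0744,0.0706,0.003],-0.011,0.085],[[0.0744,0.0706,0.003],-0.011,0.085],[[0.0744,0.0706,0.003],-0.011,0.085],[[0.0744,0.0706,0.003],-0.011,0.085],[[0.0744,0.0706,0.003],-0.011,0.085],[[0.0744,0.0706,0.04],-0.011,0.085],[[0.0744,0.0706,0.06],-0.011,0.085],[[0.0744,0.0706,0.06],-0.011,0.085]])

```text
time: 3.58
ee_pos: [0.4954, -0.0291, 0.1237]
ee_rot: [-0.003, 0.476, 0.88, -0.001]
wrist_force: [-0.4, -0.8, -1.7]
opening: 0.0852
finger_force: 0.0
```

```bash
python3 go.py 0.499 -0.0292 0.055 33.3;  python3 - <<'E'
from h import *
b=manip.get_image("side")[160:250,290:390]
cv2.imwrite("pics/c3.png",cv2.resize(b,(600,540))[:,:,::-1])
E
```

```text
t 3.5833 pos [ 0.4954 -0.0291  0.1237] yaw 33.21 d [-0.0023  0.0032  0.0687] turn -0.002 F [-0.4 -0.8 -1.7] open 0.0852
```

View pics/c3.png

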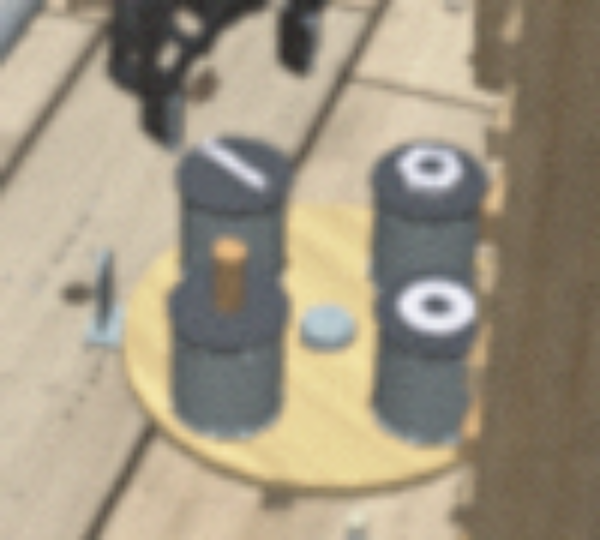

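The open fingers, tips near (165,140) and (300,70), straddle the bolt tin's lid at (232,178). I'll centre and go down.

shift_gripper(motion=[[[0,0,0],0,0.085],[[0,0,0.01],0,0.085]])

```text
time: 3.8
ee_pos: [0.499, -0.0292, 0.1206]
ee_rot: [0.002, 0.475, 0.88, 0.001]
wrist_force: [1.1, 0.5, 0.8]
opening: 0.085
finger_force: 0.0
```

```bash
python3 go.py 0.499 -0.0292 0.055 33.3
```

```text
t 3.8 pos [ 0.499  -0.0292  0.1206] yaw 33.25 d [ 0.0003 -0.0002  0.0656] turn -0.001 F [1.1 0.5 0.8] open 0.085
```

shift_gripper(motion=[[[0,0,0.02],0,0.085],[[0,0,0.04],0,0.085],[[0,0,0.06],0,0.085],[[0,0,0.063],0,0.085],[[0,0,0.063],0,0.085],[[0,0,0.063],0,0.085]])

```text
time: 4.3
ee_pos: [0.4982, -0.0287, 0.056]
ee_rot: [0.001, 0.475, 0.88, 0.0]
wrist_force: [-0.8, 0.2, 0.3]
opening: 0.0852
finger_force: 0.0
```

```bash
python3 go.py 0.499 -0.0292 0.055 33.3
```

```text
t 4.3 pos [ 0.4982 -0.0287  0.056 ] yaw 33.28 d [-0.0009  0.0004  0.001 ] turn -0.0 F [-0.8  0.2  0.3] open 0.0852
```

shift_gripper(motion=[[[0,0,0],0,0.07],[[0,0,0],0,0.063],[[0,0,0],0,0.058],[[0,0,0],0,0.05],[[0,0,0],0,0.05],[[0,0,0],0,0.05],[[0,0,0],0,0.05]])

```text
time: 4.88
ee_pos: [0.4984, -0.0286, 0.0565]
ee_rot: [0.001, 0.475, 0.88, 0.0]
wrist_force: [-4.1, 0.3, 14.9]
opening: 0.0604
finger_force: 61.2
```

```bash
python3 go.py 0.499 -0.0292 0.055 33.3
```

```text
t 4.8833 pos [ 0.4984 -0.0286  0.0565] yaw 33.28 d [-0.0009  0.0002  0.0015] turn -0.0 F [-4.1  0.3 14.9] open 0.0604
```

Gripped at 60 mm. Tool x points radially outward, so I swing along an arc of r = 72.5 mm.

shift_gripper(motion=[[[-0.0001,0.0043,0],0.06,0.05],[[-0.0005,0.0087,0],0.12,0.05],[[-0.0012,0.013,0],0.18,0.05],[[-0.0021,0.0172,0],0.24,0.05],[[-0.0032,0.0214,0],0.30,0.05],[[-0.0047,0.0255,0],0.36,0.05],[[-0.0063,0.0296,0],0.42,0.05],[[-0.0082,0.0335,0],0.48,0.05],[[-0.0103,0.0373,0],0.54,0.05],[[-0.0127,0.0409,0],0.60,0.05]])

```text
time: 5.72
ee_pos: [0.5403, -0.0173, 0.0566]
ee_rot: [0.002, 0.715, 0.699, 0.001]
wrist_force: [3.4, -6.6, 9.6]
opening: 0.0602
finger_force: 62.6
```

```bash
python3 go.py 0.568 -0.0235 0.0565 -23.7
```

```text
t 5.7167 pos [ 0.5403 -0.0173  0.0566] yaw -1.24 d [-0.0056  0.0278  0.0002] turn 0.392 F [ 3.4 -6.6  9.6] open 0.0602
```

shift_gripper(motion=[[[-0.0002,0.0058,0],0.08,0.05],[[-0.0009,0.0116,0],0.16,0.05],[[-0.0021,0.0172,0],0.24,0.05],[[-0.0037,0.0228,0],0.32,0.05],[[-0.0056,0.0279,0],0.395,0.05],[[-0.0056,0.0279,0],0.395,0.05],[[-0.0056,0.0279,0],0.395,0.05]])

```text
time: 6.3
ee_pos: [0.5682, -0.024, 0.0566]
ee_rot: [0.002, 0.837, 0.546, 0.001]
wrist_force: [5.3, -8.9, 7.9]
opening: 0.0602
finger_force: 63.8
```

```bash
python3 go.py 0.568 -0.0235 0.0565 -23.7;  python3 - <<'E'
from h import *
a=manip.get_image("top")[140:250,280:390];b=manip.get_image("side")[170:250,290:390]
c=np.zeros((440,790,3),np.uint8);c[:,:440]=cv2.resize(a,(440,440),interpolation=2);c[:280,440:]=cv2.resize(b,(350,280),interpolation=2)
cv2.imwrite("pics/c4.png",c[:,:,::-1])
E
```

```text
t 6.3 pos [ 0.5682 -0.024   0.0566] yaw -23.75 d [ 0.0004 -0.0004  0.0001] turn -0.001 F [ 5.3 -8.9  7.9] open 0.0602
```

View pics/c4.png

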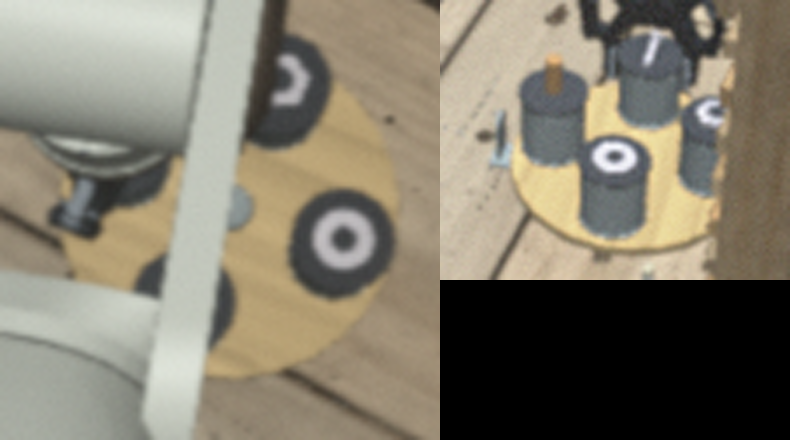

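The top view shows the washer lid near (343,243) and the dowel tin mostly hidden near (187,300). The side view shows the dowel top at (553,60) and its lid at (554,91). I'll compute the angles.

```bash
python3 - <<'E'
from h import *
f=lambda x,y:(280+(x+.5)/4-.5,140+(y+.5)/4-.5);g=lambda x,y:(290+(x-440+.5)/3.5-.5,170+(y+.5)/3.5-.5)
c=np.array([.5387,-.0896])
for n,p in(("washer top",atz("top",f(343,243),.094)),("washer ring",atz("top",f(345,239),.0955)),("nut ring",atz("top",f(286,80),.1)),("dowel side",atz("side",g(553,60),.13)),("dlid side",atz("side",g(554,91),.094)),("washer side",atz("side",g(614,156),.0955)),("bolt side",atz("side",g(652,54),.094))):
    v=p[:2]-c;print(n,p,np.hypot(*v),np.degrees(np.arctan2(v[1],v[0])))
for a in(145,150,155.5,160):
    q=np.radians(a);e=np.array([np.cos(q),np.sin(q)])*.072+c
    print(a,(pix("side",[*e,.13])-[290,170]+.5)*3.5-.5+[440,0],(pix("side",[*e,.094])-[290,170]+.5)*3.5-.5+[440,0])
q=np.radians(155.5);e=np.array([np.cos(q),np.sin(q)])
for z in(.055,.02):print("tab",(pix("side",[*(c+.122*e),z])-[290,170]+.5)*3.5-.5+[440,0])
for z in(.13,.094,.032):print("axis",z,(pix("side",[*c,z])-[290,170]+.5)*3.5-.5+[440,0])
E
```

```text
washer top [ 0.50669564 -0.15514729  0.094     ] 0.07294330666406369 -116.02458092828635
washer ring [ 0.50887572 -0.15625743  0.0955    ] 0.07302534186243072 -114.10499270272088
nut ring [ 0.60456054 -0.12310015  0.1       ] 0.07389093756646686 -26.96029282945018
dowel side [ 0.47395188 -0.06891204  0.13      ] 0.06797286946108928 162.28056483288896
dlid side [ 0.47529198 -0.06785299  0.094     ] 0.06703364094815888 161.06960143568375
washer side [ 0.51024366 -0.15937861  0.0955    ] 0.07535792905680071 -112.18607546566261
bolt side [ 0.57099001 -0.03122288  0.094     ] 0.06671231781784864 61.05179720800633
145 [555.59081332  44.4855543 ] [555.23849639  76.30030544]
150 [552.77481981  48.65266644] [552.47085373  80.50103597]
155.5 [550.34364992  53.43354139] [550.08147382  85.31957807]
160 [548.89407155  57.47158977] [548.65675746  89.38870895]
tab [496.18131682 108.83479172]
tab [496.8356919  137.60728782]
axis 0.13 [631.95020276  67.5874322 ]
axis 0.094 [630.22222617  99.56063354]
axis 0.032 [627.37350171 152.00837103]
```

All the estimates put the dowel at 155.5 ± 2°, against the tab at 155.5°. I'll hold briefly, then hand in.

shift_gripper(motion=[[[0,0,0],0,0.05],[[0,0,0],0,0.05],[[0,0,0],0,0.05],[[0,0,0],0,0.05],[[0,0,0],0,0.05]])

```text
time: 6.82
ee_pos: [0.5681, -0.0239, 0.0566]
ee_rot: [0.002, 0.837, 0.547, 0.001]
wrist_force: [5.4, -9.4, 7.6]
opening: 0.0603
finger_force: 63.8
```

```bash
python3 -c "
from cell import manip
print(manip.job_done())"
```

```text
the job is handed in; nothing more can be done
None
```

I pressed the lid fully home and turned the carousel until the dowel tin stood in line with the tab (within about 2° by my measurements). I handed the job in at 6.8 s with the gripper still holding the bolt tin at about 64 N; no verdict was printed.

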